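# Empty the capper's catch tray and offer its cover up to the hinge

### The job

Empty the capping machine's catch tray first: set both sealed jars upright in the red tote without dropping them. Then take the orange tray cover by its black handle, bring its brass knuckle level between the two knuckles of the fixed hinge leaf on the machine so that the holes line up and a 5 mm pin could be pushed straight through, and hold it still there without pressing on the hinge: finish while holding it, do not let go. Leave the tube rack, the amber bottle and the marker where they stand.

Things in the scene. Friction and masses are not known exactly. Their poses are not given: they have to be found in the camera images.
- hinge (a point): Middle of the gap between the machine's two fixed brass knuckles, on the hinge axis, 110 mm above the work surface. x: along the pin hole, level; y: level, into the machine; z up. Knuckles: tubes 16 mm outside, 8 mm hole, each 22 mm long, starting 18 mm either side (gap 36 mm). Fixed leaf 15 mm behind the axis. Open in front (-y), above the tray.
- filler: Blue capping machine with steel catch tray, fixed; axes as hinge. Origin on the work surface in the tray, 100 mm in front of and 110 mm below hinge. Tray: x -100 to 100, y -80 to 100 mm, walls 5 mm thick, 22 mm high, floor 5 mm above the work surface. Machine: 280 mm wide in x, face 28 mm behind the hinge axis, 155 mm deep, 192 mm high.
- jar_a_mid (a point): Centre (half-way up) of a sealed white jar with a yellow cap, a smooth cylinder 40 mm in diameter (cap 41 mm) and 60 mm high, about 0.1 kg, standing in the catch tray; z is its upright axis.
- jar_b_mid (a point): Centre (half-way up) of the other, identical jar in the catch tray, at least 70 mm from the first, centre to centre, along the tray's x.
- tote_in (a point): Centre of the inner floor of the fixed red open tote: 260 mm in its x by 170 mm in its y outside, walls 5 mm thick and 45 mm high; the inner floor is 5 mm above the work surface.
- cover_grip (a point): Centre of the black grip bar on the loose orange cover, 38 mm above its underside. Bar: 90 mm along x, 14 mm thick along y, from 26 to 52 mm above the underside, on two end legs. Plate 150 mm (x) by 140 mm (y), 6 mm thick, flat on the work surface, handle at its centre; about 0.25 kg, balanced within 5 mm of the handle. z up.
- cover_knuckle (a point): Centre of the cover's brass knuckle (tube along x, 30 mm long, 16 mm outside, 8 mm hole), 84 mm from the bar's centre along the cover's +y and 30 mm below it (8 mm above the underside). The plate's edge is 14 mm from its axis, joined by a 30 mm wide tongue. Axes as cover_grip. Fitted, the cover lies over the tray, +y towards the machine.
- rack: Bystander: steel test tube rack, 75 by 160 mm, 102 mm high with its capped tubes, origin at the centre of its underside. To be left alone.
- bottle: Bystander: amber bottle 56 mm in diameter and 110 mm high, origin at the centre of its underside. To be left alone.
- marker: Bystander: red marker with black cap, 130 mm long and 15 mm thick, lying flat along its x, origin at the centre of its underside. To be left alone.
There are look-alikes about, which are no part of the job. What is shaped like the part that bears jar_b_mid but pink or turquoise is not meant. Of the things shaped like the part that bears cover_grip, the orange one is meant.

How it is judged:
By the outcome, as a careful person would: the job done as asked, in the order asked, and still so for the second after the job is handed in, while the arm keeps its last pose, push and grip.
It also fails if it takes over 72 s, if anything falls off the work surface, if the arm or the gripper's body presses on something with over 40 N, if the wrist force passes 120 N, or if a joint passes its speed limit or range.

### The arm

A 7-joint arm with a two-finger parallel gripper is mounted at the origin on the work surface. World frame = base frame: x ahead of the robot, y to its left, z up, the work surface at z = 0. Lengths are in m, angles in degrees, forces in N, time in s.
With the tool pointing down it reaches from about 0.425 to 0.8 m from the base axis. Payload 8.3 kg.
Tool frame: the origin (TCP) lies midway between the tips of the shut fingers; the grasp point (between the pads) lies ctrl.hold_point_z behind it (ctrl.hold_point_z is the distance from the TCP to the grasp point, in m); z points along the fingers, y is the line along which they close (so a half turn about z gives the same grasp; the last joint's range is limited). The gripper opens to 85 mm and grips with 20 to 120 N. Pads are 22 mm wide; open, the fingers measure 114 mm over their backs; the gripper's body (76 mm by 85 mm) begins 54 mm behind the grasp point. The pads swing forward as they close: fully open they stand 13 mm farther back than shut.
Start: joints at [-78.948, 21.967, 0.94, 78.501, -0.361, 79.538, -2.664], TCP at [0.158, 0.605, 0.231] pointing down, gripper open.
Joint ranges: [-169.22, 169.22], [-14.56, 117.87], [-87.37, 89.26], [10.42, 133.3], [-82.24, 262.24], [0.94, 117.77], [-172.7, 172.7]. Speed limits (degrees/s): [136.94, 136.94, 172.46, 172.46, 180, 180, 180].

### API

Orientations are given as [roll, pitch, yaw] about the fixed x, y, z axes, in that order (R = Rz(yaw) Ry(pitch) Rx(roll)).
In Python, from cell import ctrl gives the robot as it stands.
- The arm moves only by the shell command python3 -m creep 'ROWS' [OPENING] [FORCE]. ROWS is JSON, a list of rows, each an object of numbers: "x", "y", "z": the shift along the tool's x, y, z in cm; "twist": the turn about the tool's z in rad. A call has 1 to 12 rows; each row is the pose to reach, as a shift and turn from the pose commanded when the call began, along the tool's axes at that moment; what a row does not reach only later rows make up. A row lasts 1/12 s, in which the tool goes at most 41.7 mm and 7.16 degrees, less where a joint would pass 70% of its speed; a pose out of reach is approached as far as the arm can. A call with a gripper value outside its range is refused whole. OPENING is the closure, from 0 (fully open) to 1 (shut), set as the call begins (- or left out, the last holds). The fingers move at their own pace and stop on an object; FORCE is the grip in N (left out, the last holds). Time passes only in rows, so rows that repeat a pose let the fingers close. It gives the time, the measured TCP pose, the force, the opening and the grip force at its end, in the units of the state.
- ctrl.state(): the state, without advancing time (a new reading comes with each control period).
- ctrl.snapshot(name): name is "scene" or "top" or "wrist"; returns (picture, depth): 480x640x3 uint8, red, green, blue; 480x640 float32, m along the optical axis (not along the pixel's ray), 0 where there is no reading.
- ctrl.camera_info(name): a dict with "camera_matrix" (3x3 intrinsics, pixels), "k1" (the pictures are not rectified: a ray, as slopes to the right and down, at radius r is drawn at 1 + k1 r^2 times it, then the intrinsics apply), "origin" and "orientation" of the camera in the world. Camera axes: x right, y down, z forward; pixel columns grow to the right and rows downward; lengths in m; the calibration is good to about 2 mm. A picture is of the moment at which its call begins: read the wrist's pose just before it. camera_info takes no time and is no camera call; for the wrist camera it gives the pose at the moment of the call.
- ctrl.sign_off(): hands the job in; it is judged then, once.
Trained networks look in the newest picture that a camera, given by its name, has taken for a name from the list of things; names that differ only in an ending like _2 or _b are one class to them, and where a whole thing is asked for, a point or a joint stands for the part that bears it (a point fixed in the world has none). Each returns a list of dicts, best first, with "score" (0 to 1); they miss things now and then, are a little off and sometimes report something else, mostly with a low value. They report only what shows in the picture. A call takes as long as a camera call. They do not tell look-alikes from the thing itself.
- ctrl.outline_of(name, camera): "region" (480x640 bool, what is visible of it) and "centre" ([column, row] in pixels, amid what is visible of it).
- ctrl.place_of(name, camera): "centre" ([column, row] in pixels: a listed point, or the origin of a listed thing).
The state is a dict: "time_s": time; "joint_positions": joint angles; "dq": joint speeds; "effort": joint torques, N m; "tool_pos": TCP position; "orientation": TCP orientation; "force": force on the tool from outside, world axes, zero at the start; "torque": the same for the moment, N m; "grip_width": finger opening in m; "grasp_force": force on a finger pad.
Only numpy, scipy, OpenCV 4.12 (cv2) and the standard library are available. Lean on these libraries where they do the work, as an engineer would, in place of code of your own. Each camera call takes 0.05 s, during which the arm holds its last target. There are 200 camera calls.

## Working session

There is one attempt and no reset: what is moved stays moved. The work goes in short steps, Python scripts to look and compute and a shell command to move; the robot and the scene stay as the last step left them, time stands still between calls to the robot, and variables do not carry over. Pictures are saved under pics/ and viewed, at most 10 in all, crops included, and the job is handed in when it is done.

```bash
ls; mkdir -p pics; cat > h.py <<'E'
import numpy as np, cv2
from cell import ctrl
from scipy.spatial.transform import Rotation as Ro
def cam(n):
    i=ctrl.camera_info(n); K=np.array(i["camera_matrix"]); o=np.array(i["origin"]); q=np.array(i["orientation"])
    R=q if q.shape==(3,3) else Ro.from_euler('xyz',q,degrees=True).as_matrix()
    return K,i["k1"],o,R
def ray(c,px):
    K,k1,o,R=c
    px=np.atleast_2d(np.array(px,float))
    d=np.c_[(px[:,0]-K[0,2])/K[0,0],(px[:,1]-K[1,2])/K[1,1]]; u=d.copy()
    for _ in range(20): u=d/(1+k1*(u**2).sum(1,keepdims=True))
    return np.c_[u,np.ones(len(u))]
def atz(c,px,z):
    r=ray(c,px)@c[3].T; return c[2]+r*((z-c[2][2])/r[:,2])[:,None]
def pts(c,px,d):
    return c[2]+(ray(c,px)*np.atleast_1d(d)[:,None])@c[3].T
def snap(n,f=None):
    c=cam(n); p,d=ctrl.snapshot(n)
    if f: cv2.imwrite('pics/'+f,cv2.cvtColor(p,cv2.COLOR_RGB2BGR))
    return c,p,d
def cloud(c,d,m):
    v,u=np.nonzero(m&(d>0)); return pts(c,np.c_[u,v],d[v,u])
E
python3 - <<'E'
from h import *
np.set_printoptions(precision=4,suppress=True)
print(ctrl.camera_info("top"),ctrl.camera_info("wrist"),ctrl.hold_point_z,ctrl.state())
for n in("top","scene"):
    c,p,d=snap(n,n+"0.png")
    print(n)
    for k,z in(("hinge",.11),("filler",0),("jar_a_mid",.03),("tote_in",.005),("cover_grip",.038),("cover_knuckle",.008),("rack",0),("bottle",0),("marker",0)):
        for r in ctrl.place_of(k,n)[:4]: print(k,round(r["score"],2),np.round(r["centre"]),atz(c,r["centre"],z)[0])
E
```

```text
pics
{'camera_matrix': array([[528.9987,   0.    , 322.7302],
       [  0.    , 528.9987, 241.1508],
       [  0.    ,   0.    ,   1.    ]]), 'k1': -0.13591141700251566, 'origin': array([ 0.3084, -0.0031,  1.1908]), 'orientation': array([-167.3218,    0.1175,  -86.3358])} {'camera_matrix': array([[343.5535,   0.    , 320.7389],
       [  0.    , 343.5535, 234.7406],
       [  0.    ,   0.    ,   1.    ]]), 'k1': 0.013744718212305686, 'origin': array([0.0941, 0.6215, 0.3714]), 'orientation': array([164.7323,   0.125 ,  75.3505])} 0.0187 {'time_s': 0.0, 'joint_positions': array([-78.946 ,  22.0145,   0.9393,  78.5632,  -0.3605,  79.5367,
        -2.6666]), 'dq': array([ 0.0413, -0.0357, -0.0137,  0.0714,  0.0628,  0.1437,  0.0055]), 'effort': array([ -0.0012, -62.7612,   0.8434, -37.1817,   0.0165,   0.0144,
         0.    ]), 'tool_pos': array([0.158 , 0.6042, 0.2303]), 'orientation': array([-179.8885,    0.0029,  165.3424]), 'force': array([-0.1332, -0.7557,  0.4521]), 'torque': array([ 0.0002, -0.0494,  0.0204]), 'grasp_force': 0.0, 'grip_width': 0.08511242316859294}
top
hinge 0.65 
[... 811 characters left out ...]
.9 [102. 302.] [ 0.5485 -0.363   0.11  ]
filler 0.71 [170. 314.] [ 0.542  -0.2648  0.    ]
jar_a_mid 0.77 [177. 322.] [ 0.5878 -0.2642  0.03  ]
jar_a_mid 0.42 [456. 275.] [0.7553 0.2429 0.03  ]
jar_a_mid 0.32 [172. 316.] [ 0.5703 -0.2657  0.03  ]
tote_in 0.98 [423. 198.] [0.523  0.3538 0.005 ]
tote_in 0.56 [392. 336.] [0.7934 0.0633 0.005 ]
cover_grip 0.79 [342. 246.] [0.5836 0.0893 0.038 ]
cover_grip 0.75 [229. 201.] [ 0.3434 -0.0517  0.038 ]
cover_knuckle 0.98 [235. 237.] [ 0.4225 -0.0764  0.008 ]
cover_knuckle 0.64 [314. 271.] [0.5905 0.0203 0.008 ]
rack 0.79 [391. 339.] [0.7956 0.0599 0.    ]
bottle 0.86 [314. 384.] [ 0.8022 -0.107   0.    ]
marker 0.92 [458. 274.] [0.7372 0.2721 0.    ]
```

View pics/top0.png

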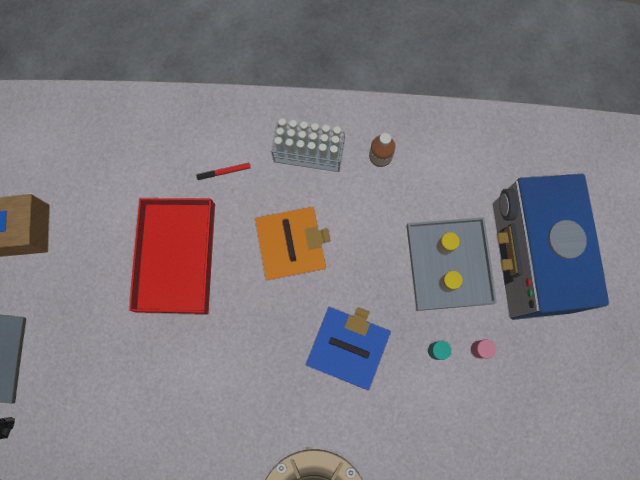

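View pics/scene0.png

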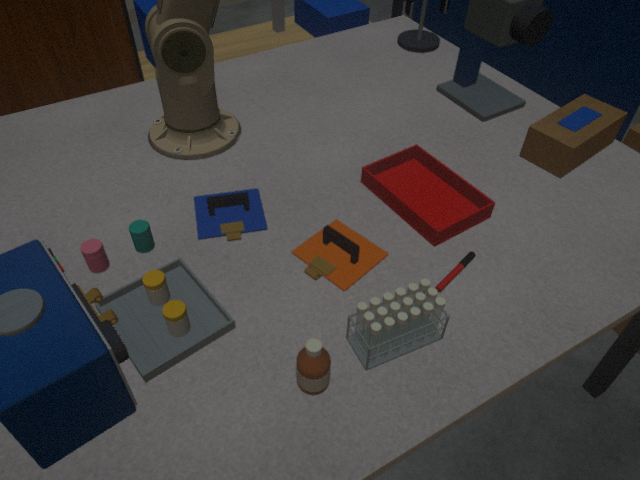

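The top picture shows the yellow-capped jars at (450,241) and (453,280) in the tray. Their look-alikes are turquoise (441,350) and pink (485,349), outside the tray. The covers are orange at (290,242) and blue at (349,348), and the orange one is meant. The scene picture agrees. Next I measure by colour and depth and confirm in one enlarged crop.

```bash
cat >> h.py <<'E'
def blob(p,lo,hi,box=None):
    m=cv2.inRange(cv2.cvtColor(p,cv2.COLOR_RGB2HSV),lo,hi)
    if box is not None:
        k=np.zeros_like(m);k[box[1]:box[3],box[0]:box[2]]=1;m=m*k
    n,l,s,_=cv2.connectedComponentsWithStats(m)
    return [l==i for i in sorted(range(1,n),key=lambda i:-s[i,4]) if s[i,4]>25]
def rect(P):
    (c,wh,a)=cv2.minAreaRect(P[:,:2].astype(np.float32)*1000); return np.round(c,1),np.round(wh,1),round(a,2)
E
python3 - <<'E'
from h import *
np.set_printoptions(precision=4,suppress=True)
c,p,d=snap("top")
bgr=cv2.cvtColor(p,cv2.COLOR_RGB2BGR)
cv2.imwrite("pics/crop1.png",np.hstack([cv2.resize(bgr[195:325,240:340],(400,520)),cv2.resize(bgr[195:325,405:505],(400,520),interpolation=cv2.INTER_CUBIC)]))
for m in blob(p,(20,120,100),(35,255,255),(400,200,500,320))[:3]:
    P=cloud(c,d,m);v,u=np.nonzero(m);print("jar",m.sum(),np.median(P,0),atz(c,(u.mean(),v.mean()),.065))
for nm,box in (("orange",(240,190,340,300)),):
    m=blob(p,(5,150,80),(19,255,255),box)[0];P=cloud(c,d,m);print(nm,m.sum(),rect(P),np.median(P,0))
    v,u=np.nonzero(m);print(" plane",rect(atz(c,np.c_[u,v],.006)))
m=blob(p,(0,0,0),(180,255,60),(270,205,310,275))[0];P=cloud(c,d,m);P=P[P[:,2]>.03];v,u=np.nonzero(m);print("bar",m.sum(),np.median(P,0),rect(P),rect(atz(c,np.c_[u,v],.052)))
for m in blob(p,(10,80,60),(24,255,200),(490,215,530,290))[:4]:
    P=cloud(c,d,m);print("brass",m.sum(),P.mean(0),P.max(0),rect(P))
m=blob(p,(100,150,40),(125,255,255),(500,150,640,330))[0];P=cloud(c,d,m);P=P[P[:,2]>.17];print("machine top",rect(P),np.median(P[:,2]))
m=blob(p,(0,150,60),(6,255,255),(110,180,230,330))[0];P=cloud(c,d,m);Q=P[P[:,2]>.035];print("tote",rect(Q),rect(P))
E
```

```text
jar 267 [ 0.4932 -0.2709  0.0647] [[ 0.4934 -0.2707  0.065 ]]
jar 256 [ 0.579  -0.2637  0.0643] [[ 0.5792 -0.2634  0.065 ]]
orange 3243 (array([566.7,  92. ]), array([149.2, 137.4]), 15.27) [0.5589 0.0969 0.0057]
 plane (array([566.4,  91.8]), array([147.9, 137.4]), 15.09)
bar 207 [0.5631 0.0903 0.0512] (array([565.7,  90.8]), array([89. , 11.1]), 14.93) (array([562.5,  90. ]), array([93.1, 11.2]), 15.02)
brass 516 [ 0.5541 -0.377   0.1154] [ 0.6128 -0.3542  0.1333] (array([ 557.8, -374.5]), array([107.2,  33.2]), 7.32)
machine top (array([ 568.3, -472.1]), array([276.9, 147.3]), 8.44) 0.18007888790859516
tote (array([515. , 354.8]), array([259.3, 171.2]), 2.81) (array([515.2, 354.6]), array([259.6, 171.1]), 2.57)
```

View pics/crop1.png

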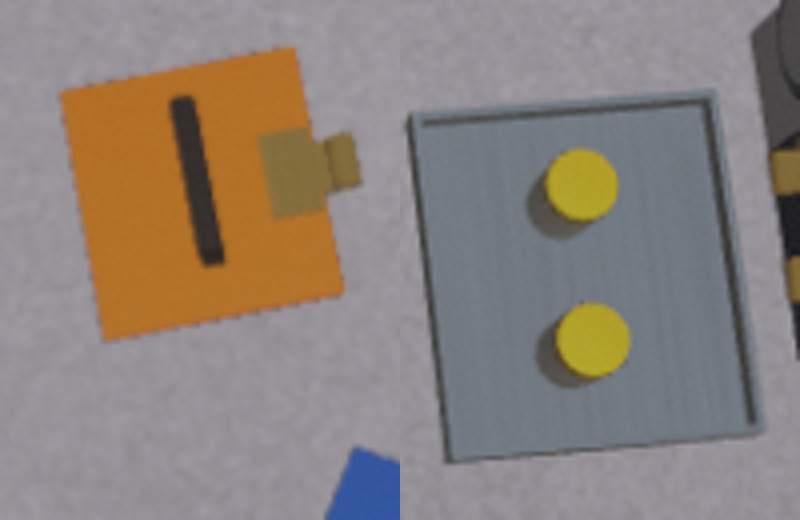

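The crop confirms it: the orange cover has its black bar vertical, with the brass knuckle on the right facing the machine, and both yellow-capped jars stand in the steel tray. Now I move.

```bash
cat >> h.py <<'E'
def go(*T):
    s=ctrl.state(); R=Ro.from_euler('xyz',s["orientation"],degrees=True).as_matrix()
    print("t",round(s["time_s"],2),"pos",np.round(s["tool_pos"],4),np.round(s["orientation"],2),"F",np.round(s["force"],1),"w",round(s["grip_width"],4),"g",round(float(s["grasp_force"]),1))
    for x,y,z,yaw in T:
        v=R.T@(np.array([x,y,z])-s["tool_pos"])*100
        print((x,y,z,yaw),"->",np.round(v,2),"twist",round(np.radians((s["orientation"][2]-yaw+180)%360-180),3))
E
python3 -c "
from h import *
go((.5,.25,.23,188.2),(.579,-.264,.12,188.2))"
```

```text
t 1.05 pos [0.1581 0.6046 0.2313] [-179.99   -0.    165.35] F [0.2 0.  0.2] w 0.0857 g 0.0
(0.5, 0.25, 0.23, 188.2) -> [-42.05 -25.66   0.13] twist -0.399
(0.579, -0.264, 0.12, 188.2) -> [-62.7  -73.39  11.13] twist -0.399
```

```bash
python3 -m creep '[{"x":-21,"y":-12.8,"z":0,"twist":-0.4},{"x":-21,"y":-12.8,"z":0,"twist":-0.4},{"x":-21,"y":-12.8,"z":0,"twist":-0.4},{"x":-42,"y":-25.7,"z":0,"twist":-0.4},{"x":-42,"y":-25.7,"z":0,"twist":-0.4},{"x":-42,"y":-25.7,"z":0,"twist":-0.4},{"x":-42,"y":-25.7,"z":0,"twist":-0.4},{"x":-42,"y":-25.7,"z":0,"twist":-0.4},{"x":-42,"y":-25.7,"z":0,"twist":-0.4},{"x":-42,"y":-25.7,"z":0,"twist":-0.4},{"x":-42,"y":-25.7,"z":0,"twist":-0.4},{"x":-42,"y":-25.7,"z":0,"twist":-0.4}]' 0 40; python3 -c "
from h import *
go((.579,-.264,.17,188.2))"
```

```text
time_s: 2.05
tool_pos: [0.5012, 0.247, 0.2317]
orientation: [-180.0, 0.1, -171.8]
force: [1.0, 0.5, -0.2]
grip_width: 0.0854
grasp_force: 0.0
t 2.05 pos [0.5012 0.247  0.2317] [-1.7999e+02  5.0000e-02 -1.7183e+02] F [ 1.   0.5 -0.2] w 0.0854 g 0.0
(0.579, -0.264, 0.17, 188.2) -> [ -0.43 -51.69   6.18] twist -0.0
```

```bash
python3 -m creep '[{"x":-0.4,"y":-51.7,"z":6.2},{"x":-0.4,"y":-51.7,"z":6.2},{"x":-0.4,"y":-51.7,"z":6.2},{"x":-0.4,"y":-51.7,"z":6.2},{"x":-0.4,"y":-51.7,"z":6.2},{"x":-0.4,"y":-51.7,"z":6.2},{"x":-0.4,"y":-51.7,"z":6.2},{"x":-0.4,"y":-51.7,"z":6.2},{"x":-0.4,"y":-51.7,"z":6.2},{"x":-0.4,"y":-51.7,"z":6.2},{"x":-0.4,"y":-51.7,"z":6.2},{"x":-0.4,"y":-51.7,"z":6.2}]'; python3 -m creep '[{},{}]'; python3 - <<'E'
from h import *
np.set_printoptions(precision=4,suppress=True)
c,p,d=snap("wrist","w1.png")
for m in blob(p,(20,120,80),(35,255,255))[:3]:
    P=cloud(c,d,m);Q=P[P[:,2]>.06];print("jar",m.sum(),np.median(P,0),rect(Q))
for m in blob(p,(10,80,50),(24,255,200))[:4]:
    P=cloud(c,d,m);print("brass",m.sum(),P.mean(0),P.max(0),rect(P))
go((.579,-.264,.12,188.2))
E
```

```text
jar 1348 [ 0.3946 -0.0629  0.0064] (array([0., 0.]), array([0., 0.]), 0.0)
jar 1308 [0.583  0.0397 0.0064] (array([0., 0.]), array([0., 0.]), 0.0)
jar 282 [0.5892 0.0135 0.0136] (array([0., 0.]), array([0., 0.]), 0.0)
brass 1683 [0.5845 0.0328 0.0077] [0.6114 0.0631 0.0159] (array([586.5,  27. ]), array([49.6, 63.7]), 15.56)
brass 1667 [ 0.4001 -0.0631  0.0068] [ 0.4308 -0.0425  0.016 ] (array([403.6, -64.7]), array([34.7, 54.7]), 75.92)
brass 1428 [0.5659 0.0975 0.0423] [0.6066 0.1106 0.0526] (array([566.5,  94.3]), array([85.8, 12.4]), 14.97)
brass 91 [ 0.7562 -0.0917  0.0201] [0.7694 0.1731 0.302 ] (array([638. ,  34.2]), array([ 11.5, 391.6]), 43.14)
t 2.1 pos [0.5061 0.2397 0.2317] [-179.77    0.18 -172.35] F [ 3.4 -6.4 -0. ] w 0.0854 g 0.0
(0.579, -0.264, 0.12, 188.2) -> [ -0.49 -50.85  11.37] twist -0.01invalid input at $[0]: expected keys x, y, z, twist
invalid input at $[0]: expected keys x, y, z, twist
```

View pics/w1.png

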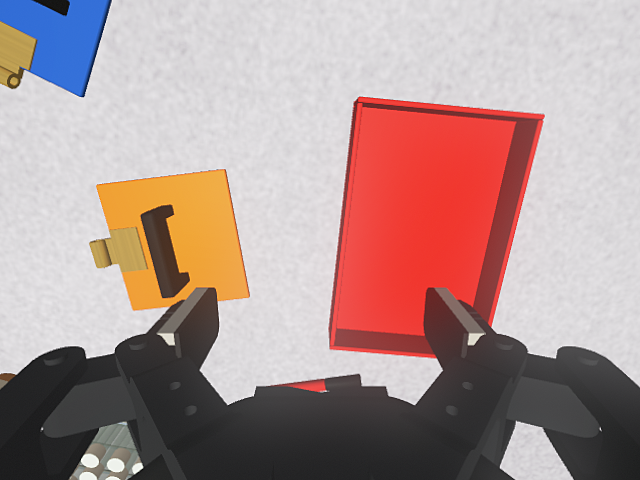

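The move was refused because every row needs all four keys, so this wrist picture only shows the cover (165,245) and the tote (435,225) from above. I retype it.

```bash
python3 -m creep '[{"x":-0.5,"y":-51,"z":6,"twist":0},{"x":-0.5,"y":-51,"z":6,"twist":0},{"x":-0.5,"y":-51,"z":6,"twist":0},{"x":-0.5,"y":-51,"z":6,"twist":0},{"x":-0.5,"y":-51,"z":6,"twist":0},{"x":-0.5,"y":-51,"z":6,"twist":0},{"x":-0.5,"y":-51,"z":6,"twist":0},{"x":-0.5,"y":-51,"z":6,"twist":0},{"x":-0.5,"y":-51,"z":6,"twist":0},{"x":-0.5,"y":-51,"z":6,"twist":0},{"x":-0.5,"y":-51,"z":6,"twist":0},{"x":-0.5,"y":-51,"z":6,"twist":0}]'; python3 -m creep '[{"x":0,"y":0,"z":0,"twist":0},{"x":0,"y":0,"z":0,"twist":0},{"x":0,"y":0,"z":0,"twist":0}]'; python3 - <<'E'
from h import *
np.set_printoptions(precision=4,suppress=True)
c,p,d=snap("wrist","w2.png")
for m in blob(p,(20,120,80),(35,255,255))[:3]:
    P=cloud(c,d,m);Q=P[P[:,2]>.06];print("jar",m.sum(),np.median(P,0),rect(Q))
for m in blob(p,(10,80,50),(24,255,200))[:4]:
    P=cloud(c,d,m);print("brass",m.sum(),P.mean(0),P.max(0),rect(P))
go((.579,-.264,.12,188.2))
E
```

```text
time_s: 3.1
tool_pos: [0.5759, -0.2423, 0.1728]
orientation: [180.0, 0.0, -171.7]
force: [2.0, 1.0, 0.4]
grip_width: 0.0855
grasp_force: 0.0
time_s: 3.35
tool_pos: [0.5757, -0.2405, 0.1725]
orientation: [180.0, -0.0, -171.8]
force: [0.0, 0.5, 0.5]
grip_width: 0.0856
grasp_force: 0.0
jar 3426 [ 0.3971 -0.073   0.0066] (array([0., 0.]), array([0., 0.]), 0.0)
jar 2799 [ 0.4958 -0.2707  0.0635] (array([ 496.2, -270.7]), array([39.5, 39.6]), 20.18)
jar 2208 [ 0.5805 -0.2635  0.0634] (array([ 581.8, -263.5]), array([39.4, 39.9]), 80.84)
brass 10025 [ 0.5536 -0.377   0.1142] [ 0.6179 -0.3521  0.1289] (array([ 560.5, -375. ]), array([111.2,  36.4]), 8.36)
brass 3796 [ 0.4011 -0.0736  0.0076] [ 0.4309 -0.0426  0.0163] (array([401. , -74.7]), array([50.9, 55.5]), 70.85)
brass 2681 [0.5843 0.0306 0.0073] [0.636  0.0618 0.0165] (array([587.5,  27.8]), array([72.7, 76.5]), 63.9)
brass 167 [ 0.5658 -0.2599  0.0579] [ 0.5969 -0.2418  0.0638] (array([ 575.5, -255.5]), array([46.5, 20.5]), 56.42)
t 3.4 pos [ 0.576  -0.2394  0.1728] [ 179.94    0.01 -171.65] F [ 0.4  0.1 -0.4] w 0.0853 g 0.0
(0.579, -0.264, 0.12, 188.2) -> [ 0.06 -2.48  5.28] twist 0.003
```

View pics/w2.png

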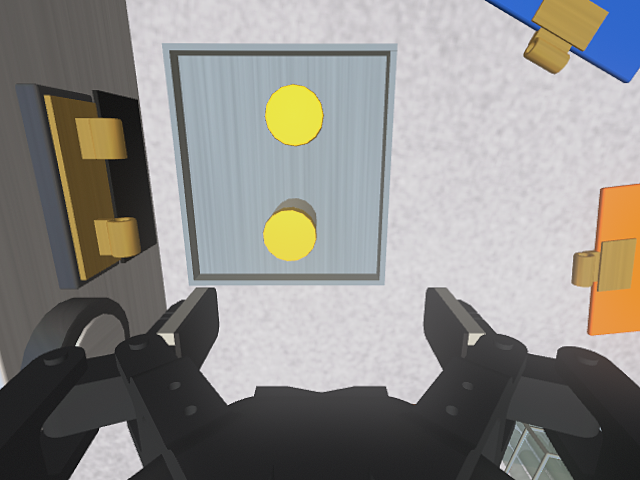

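The wrist view shows the two caps at (290,235) and (294,115), and the hinge knuckles at (100,138) and (118,238). I descend on the near jar, the one at x=0.58.

```bash
python3 -c "
from h import *
go((.5805,-.2635,.02,188.2))"
python3 -m creep '[{"x":-0.1,"y":-2.4,"z":2,"twist":0},{"x":-0.1,"y":-2.4,"z":5,"twist":0},{"x":-0.1,"y":-2.4,"z":8,"twist":0},{"x":-0.1,"y":-2.4,"z":11,"twist":0},{"x":-0.1,"y":-2.4,"z":13.5,"twist":0},{"x":-0.1,"y":-2.4,"z":15.2,"twist":0},{"x":-0.1,"y":-2.4,"z":15.2,"twist":0},{"x":-0.1,"y":-2.4,"z":15.2,"twist":0}]'; python3 -c "
from h import *
go((.5805,-.2635,.02,188.2))"
```

```text
t 3.4 pos [ 0.576  -0.2394  0.1728] [ 1.7994e+02  1.0000e-02 -1.7165e+02] F [ 0.4  0.1 -0.4] w 0.0853 g 0.0
(0.5805, -0.2635, 0.02, 188.2) -> [-0.09 -2.46 15.28] twist 0.003
time_s: 4.07
tool_pos: [0.5803, -0.2624, 0.0207]
orientation: [179.9, -0.1, -171.6]
force: [-0.3, 0.9, 0.7]
grip_width: 0.0858
grasp_force: 0.0
t 4.07 pos [ 0.5803 -0.2624  0.0207] [ 1.7992e+02 -6.0000e-02 -1.7159e+02] F [-0.3  0.9  0.7] w 0.0858 g 0.0
(0.5805, -0.2635, 0.02, 188.2) -> [-0.01 -0.11  0.07] twist 0.004
```

Close on the jar, then lift.

```bash
python3 -m creep '[{"x":0,"y":0,"z":0,"twist":0},{"x":0,"y":0,"z":0,"twist":0},{"x":0,"y":0,"z":0,"twist":0},{"x":0,"y":0,"z":0,"twist":0},{"x":0,"y":0,"z":0,"twist":0},{"x":0,"y":0,"z":0,"twist":0},{"x":0,"y":0,"z":0,"twist":0},{"x":0,"y":0,"z":0,"twist":0},{"x":0,"y":0,"z":0,"twist":0}]' 1 40;python3 -m creep '[{"x":0,"y":0,"z":-1,"twist":0},{"x":0,"y":0,"z":-3,"twist":0},{"x":0,"y":0,"z":-6,"twist":0},{"x":0,"y":0,"z":-9,"twist":0},{"x":0,"y":0,"z":-12,"twist":0},{"x":0,"y":0,"z":-14,"twist":0},{"x":0,"y":0,"z":-14,"twist":0}]'; python3 -c "
from h import *
go((.56,.0,.2,182.8),(.575,.355,.10,182.8))"
```

```text
time_s: 4.82
tool_pos: [0.5809, -0.2645, 0.0223]
orientation: [-180.0, 0.1, -171.7]
force: [-1.4, 1.8, 6.8]
grip_width: 0.0402
grasp_force: 39.5
time_s: 5.4
tool_pos: [0.5821, -0.2662, 0.1673]
orientation: [-179.7, 0.4, -171.8]
force: [0.8, 0.1, -0.8]
grip_width: 0.0396
grasp_force: 40.5
t 5.4 pos [ 0.5821 -0.2662  0.1673] [-179.75    0.44 -171.77] F [ 0.8  0.1 -0.8] w 0.0396 g 40.5
(0.56, 0.0, 0.2, 182.8) -> [-1.65 26.65 -3.38] twist 0.095
(0.575, 0.355, 0.1, 182.8) -> [-8.14 61.62  6.52] twist 0.095
```

```bash
python3 -m creep '[{"x":-0.3,"y":2,"z":-1,"twist":0.1},{"x":-0.7,"y":5,"z":-2,"twist":0.1},{"x":-8.1,"y":61.6,"z":-2,"twist":0.1},{"x":-8.1,"y":61.6,"z":-2,"twist":0.1},{"x":-8.1,"y":61.6,"z":-2,"twist":0.1},{"x":-8.1,"y":61.6,"z":-2,"twist":0.1},{"x":-8.1,"y":61.6,"z":-2,"twist":0.1},{"x":-8.1,"y":61.6,"z":-2,"twist":0.1},{"x":-8.1,"y":61.6,"z":-2,"twist":0.1},{"x":-8.1,"y":61.6,"z":-2,"twist":0.1},{"x":-8.1,"y":61.6,"z":-2,"twist":0.1},{"x":-8.1,"y":61.6,"z":-2,"twist":0.1}]'; python3 -c "
from h import *
go((.575,.355,.10,182.8))"
```

```text
time_s: 6.4
tool_pos: [0.5731, 0.2043, 0.1807]
orientation: [-180.0, -0.0, -177.5]
force: [0.5, 0.1, -1.2]
grip_width: 0.0396
grasp_force: 40.6
t 6.4 pos [0.5731 0.2043 0.1807] [-1.7999e+02 -3.0000e-02 -1.7749e+02] F [ 0.5  0.1 -1.2] w 0.0396 g 40.6
(0.575, 0.355, 0.1, 182.8) -> [-0.85 15.05  8.07] twist -0.005
```

```bash
python3 -m creep '[{"x":-0.4,"y":4,"z":1,"twist":0},{"x":-0.6,"y":8,"z":2,"twist":0},{"x":-0.8,"y":12,"z":3,"twist":0},{"x":-0.9,"y":15,"z":5,"twist":0},{"x":-0.9,"y":15,"z":8,"twist":0},{"x":-0.9,"y":15,"z":11,"twist":0},{"x":-0.9,"y":15,"z":13,"twist":0},{"x":-0.9,"y":15,"z":13.5,"twist":0},{"x":-0.9,"y":15,"z":13.5,"twist":0},{"x":-0.9,"y":15,"z":13.5,"twist":0}]'; python3 -c "
from h import *
go((.575,.355,.0235,182.8))"
```

```text
time_s: 7.23
tool_pos: [0.5767, 0.3528, 0.0469]
orientation: [180.0, 0.0, -177.5]
force: [-0.1, 0.1, -1.4]
grip_width: 0.04
grasp_force: 40.6
t 7.23 pos [0.5767 0.3528 0.0469] [ 1.7999e+02  4.0000e-02 -1.7749e+02] F [-0.1  0.1 -1.4] w 0.04 g 40.6
(0.575, 0.355, 0.0235, 182.8) -> [0.16 0.23 2.34] twist -0.005
```

```bash
python3 -m creep '[{"x":0,"y":0.1,"z":0.8,"twist":0},{"x":0,"y":0.2,"z":1.5,"twist":0},{"x":0,"y":0.2,"z":2,"twist":0},{"x":0,"y":0.2,"z":2.2,"twist":0},{"x":0,"y":0.2,"z":2.3,"twist":0},{"x":0,"y":0.2,"z":2.4,"twist":0},{"x":0,"y":0.2,"z":2.4,"twist":0}]'; python3 -c "
from h import *
go((.575,.355,.0235,182.8))"
```

```text
time_s: 7.82
tool_pos: [0.5761, 0.3549, 0.0224]
orientation: [180.0, 0.0, -177.5]
force: [-2.2, -1.3, 1.3]
grip_width: 0.0399
grasp_force: 40.4
t 7.82 pos [0.5761 0.3549 0.0224] [ 179.99    0.   -177.47] F [-2.2 -1.3  1.3] w 0.0399 g 40.4
(0.575, 0.355, 0.0235, 182.8) -> [ 0.11  0.02 -0.11] twist -0.005
```

Touching lightly. Now release, rise and head back.

```bash
python3 -m creep '[{"x":0,"y":0,"z":0,"twist":0},{"x":0,"y":0,"z":0,"twist":0},{"x":0,"y":0,"z":0,"twist":0},{"x":0,"y":0,"z":0,"twist":0},{"x":0,"y":0,"z":0,"twist":0},{"x":0,"y":0,"z":0,"twist":0},{"x":0,"y":0,"z":-2,"twist":0},{"x":0,"y":0,"z":-6,"twist":0},{"x":0,"y":0,"z":-10,"twist":0},{"x":0,"y":0,"z":-13,"twist":0},{"x":0,"y":0,"z":-15,"twist":0},{"x":0,"y":0,"z":-15,"twist":0}]' 0; python3 -c "
from h import *
go((.495,-.271,.15,188.2))
c,p,d=snap('scene')
for m in blob(p,(20,120,80),(35,255,255))[:5]:
    P=cloud(c,d,m); v,u=np.nonzero(m); print(m.sum(),u.mean(),v.mean(),np.round(np.median(P,0),3),round(P[:,2].max(),3))
"
```

```text
time_s: 8.82
tool_pos: [0.5786, 0.356, 0.1784]
orientation: [179.7, 0.5, -177.5]
force: [-0.2, 0.6, 0.0]
grip_width: 0.0857
grasp_force: 0.0
t 8.82 pos [0.5786 0.356  0.1784] [ 179.71    0.46 -177.47] F [-0.2  0.6  0. ] w 0.0857 g 0.0
(0.495, -0.271, 0.15, 188.2) -> [ 11.14 -62.28   2.44] twist -0.099
297 153.04377104377105 277.94276094276097 [ 0.498 -0.27   0.064] 0.067
270 319.74444444444447 266.4111111111111 [0.588 0.038 0.008] 0.019
168 444.55357142857144 192.53571428571428 [0.581 0.354 0.065] 0.068
150 231.34666666666666 226.84666666666666 [ 0.391 -0.07   0.008] 0.013
80 90.2875 294.875 [ 0.529 -0.376  0.114] 0.128
```

```bash
python3 -m creep '[{"x":1.1,"y":-6.2,"z":0,"twist":-0.1},{"x":11.1,"y":-62.3,"z":0,"twist":-0.1},{"x":11.1,"y":-62.3,"z":0,"twist":-0.1},{"x":11.1,"y":-62.3,"z":0,"twist":-0.1},{"x":11.1,"y":-62.3,"z":0,"twist":-0.1},{"x":11.1,"y":-62.3,"z":0,"twist":-0.1},{"x":11.1,"y":-62.3,"z":0,"twist":-0.1},{"x":11.1,"y":-62.3,"z":0,"twist":-0.1},{"x":11.1,"y":-62.3,"z":0,"twist":-0.1},{"x":11.1,"y":-62.3,"z":0,"twist":-0.1},{"x":11.1,"y":-62.3,"z":0,"twist":-0.1},{"x":11.1,"y":-62.3,"z":0,"twist":-0.1}]'; python3 -c "
from h import *
go((.4955,-.271,.02,188.2))
"
```

```text
time_s: 9.87
tool_pos: [0.5089, -0.1424, 0.1708]
orientation: [180.0, -0.1, -171.7]
force: [1.5, -1.0, 0.6]
grip_width: 0.0855
grasp_force: 0.0
t 9.87 pos [ 0.5089 -0.1424  0.1708] [ 1.7997e+02 -9.0000e-02 -1.7172e+02] F [ 1.5 -1.   0.6] w 0.0855 g 0.0
(0.4955, -0.271, 0.02, 188.2) -> [  3.15 -12.54  15.08] twist 0.001
```

```bash
python3 -m creep '[{"x":1,"y":-4,"z":0,"twist":0},{"x":2,"y":-8,"z":1,"twist":0},{"x":3.1,"y":-11.5,"z":2,"twist":0},{"x":3.1,"y":-12.5,"z":4,"twist":0},{"x":3.1,"y":-12.5,"z":6,"twist":0},{"x":3.1,"y":-12.5,"z":9,"twist":0},{"x":3.1,"y":-12.5,"z":12,"twist":0},{"x":3.1,"y":-12.5,"z":14,"twist":0},{"x":3.1,"y":-12.5,"z":15,"twist":0},{"x":3.1,"y":-12.5,"z":15,"twist":0},{"x":3.1,"y":-12.5,"z":15,"twist":0}]'; python3 -c "
from h import *
go((.4955,-.271,.02,188.2))
"
```

```text
time_s: 10.78
tool_pos: [0.4972, -0.2691, 0.0217]
orientation: [180.0, -0.1, -171.7]
force: [0.3, -0.7, 0.3]
grip_width: 0.085
grasp_force: 0.0
t 10.78 pos [ 0.4972 -0.2691  0.0217] [ 1.7999e+02 -7.0000e-02 -1.7175e+02] F [ 0.3 -0.7  0.3] w 0.085 g 0.0
(0.4955, -0.271, 0.02, 188.2) -> [ 0.2  -0.17  0.17] twist 0.001
```

```bash
python3 -m creep '[{"x":0.1,"y":-0.1,"z":0,"twist":0},{"x":0.1,"y":-0.1,"z":0,"twist":0},{"x":0.1,"y":-0.1,"z":0,"twist":0},{"x":0.1,"y":-0.1,"z":0,"twist":0},{"x":0.1,"y":-0.1,"z":0,"twist":0},{"x":0.1,"y":-0.1,"z":0,"twist":0},{"x":0.1,"y":-0.1,"z":0,"twist":0},{"x":0.1,"y":-0.1,"z":0,"twist":0},{"x":0.1,"y":-0.1,"z":0,"twist":0}]' 1 40;python3 -m creep '[{"x":0,"y":0,"z":-1,"twist":0},{"x":0,"y":0,"z":-3,"twist":0},{"x":0,"y":0,"z":-6,"twist":0},{"x":0,"y":0,"z":-9,"twist":0},{"x":0,"y":0,"z":-12,"twist":0},{"x":0,"y":0,"z":-15,"twist":0},{"x":0,"y":0,"z":-16,"twist":0},{"x":0,"y":0,"z":-16,"twist":0}]'; python3 -c "
from h import *
go((.455,.352,.18,182.8))"
```

```text
time_s: 11.53
tool_pos: [0.4974, -0.2705, 0.023]
orientation: [-180.0, 0.1, -171.7]
force: [-0.9, -0.2, 6.0]
grip_width: 0.0397
grasp_force: 39.5
time_s: 12.2
tool_pos: [0.4981, -0.271, 0.1854]
orientation: [-179.9, 0.3, -171.7]
force: [0.1, -1.0, -1.2]
grip_width: 0.0399
grasp_force: 40.7
t 12.2 pos [ 0.4981 -0.271   0.1854] [-179.85    0.3  -171.75] F [ 0.1 -1.  -1.2] w 0.0399 g 40.7
(0.455, 0.352, 0.18, 182.8) -> [-4.68 62.28  0.4 ] twist 0.095
```

```bash
python3 -m creep '[{"x":-0.2,"y":3,"z":0,"twist":0.1},{"x":-4.7,"y":62,"z":0.3,"twist":0.1},{"x":-4.7,"y":62,"z":0.3,"twist":0.1},{"x":-4.7,"y":62,"z":0.3,"twist":0.1},{"x":-4.7,"y":62,"z":0.3,"twist":0.1},{"x":-4.7,"y":62,"z":0.3,"twist":0.1},{"x":-4.7,"y":62,"z":0.3,"twist":0.1},{"x":-4.7,"y":62,"z":0.3,"twist":0.1},{"x":-4.7,"y":62,"z":0.3,"twist":0.1},{"x":-4.7,"y":62,"z":0.3,"twist":0.1},{"x":-4.7,"y":62,"z":0.3,"twist":0.1},{"x":-4.7,"y":62,"z":0.3,"twist":0.1}]'; python3 -c "
from h import *
go((.455,.352,.05,182.8))"
```

```text
time_s: 13.2
tool_pos: [0.4615, 0.2187, 0.1778]
orientation: [-179.9, -0.1, -177.5]
force: [0.8, -0.3, -1.9]
grip_width: 0.0399
grasp_force: 40.8
t 13.2 pos [0.4615 0.2187 0.1778] [-1.7994e+02 -1.5000e-01 -1.7746e+02] F [ 0.8 -0.3 -1.9] w 0.0399 g 40.8
(0.455, 0.352, 0.05, 182.8) -> [ 0.03 13.36 12.76] twist -0.004
```

```bash
python3 -m creep '[{"x":0,"y":4,"z":1,"twist":0},{"x":0,"y":8,"z":1.5,"twist":0},{"x":0,"y":12,"z":2.5,"twist":0},{"x":0,"y":13.4,"z":4,"twist":0},{"x":0,"y":13.4,"z":7,"twist":0},{"x":0,"y":13.4,"z":10,"twist":0},{"x":0,"y":13.4,"z":12,"twist":0},{"x":0,"y":13.4,"z":12.7,"twist":0},{"x":0,"y":13.4,"z":12.7,"twist":0},{"x":0,"y":13.4,"z":12.7,"twist":0}]'; python3 -c "
from h import *
go((.455,.354,.0225,182.8))"
```

```text
time_s: 14.03
tool_pos: [0.4571, 0.3507, 0.0523]
orientation: [-180.0, -0.0, -177.5]
force: [0.3, -0.5, -0.6]
grip_width: 0.0396
grasp_force: 40.9
t 14.03 pos [0.4571 0.3507 0.0523] [-1.7996e+02 -5.0000e-02 -1.7748e+02] F [ 0.3 -0.5 -0.6] w 0.0396 g 40.9
(0.455, 0.354, 0.0225, 182.8) -> [0.19 0.34 2.98] twist -0.005
```

```bash
python3 -m creep '[{"x":0.1,"y":0.2,"z":1.2,"twist":0},{"x":0.1,"y":0.3,"z":2,"twist":0},{"x":0.1,"y":0.3,"z":2.6,"twist":0},{"x":0.1,"y":0.3,"z":2.8,"twist":0},{"x":0.1,"y":0.3,"z":2.9,"twist":0},{"x":0.1,"y":0.3,"z":2.9,"twist":0},{"x":0.1,"y":0.3,"z":2.9,"twist":0}]'; python3 -c "
from h import *
go((.455,.354,.0225,182.8))"
```

```text
time_s: 14.62
tool_pos: [0.4564, 0.3541, 0.0239]
orientation: [180.0, 0.0, -177.5]
force: [0.6, 0.7, -1.5]
grip_width: 0.0398
grasp_force: 41.0
t 14.62 pos [0.4564 0.3541 0.0239] [ 1.7998e+02  3.0000e-02 -1.7747e+02] F [ 0.6  0.7 -1.5] w 0.0398 g 41.0
(0.455, 0.354, 0.0225, 182.8) -> [ 0.14 -0.    0.13] twist -0.005
```

```bash
python3 -m creep '[{"x":0,"y":0,"z":0.1,"twist":0},{"x":0,"y":0,"z":0.2,"twist":0},{"x":0,"y":0,"z":0.2,"twist":0}]'; python3 -m creep '[{"x":0,"y":0,"z":0,"twist":0},{"x":0,"y":0,"z":0,"twist":0},{"x":0,"y":0,"z":0,"twist":0},{"x":0,"y":0,"z":0,"twist":0},{"x":0,"y":0,"z":0,"twist":0},{"x":0,"y":0,"z":0,"twist":0},{"x":0,"y":0,"z":-2,"twist":0},{"x":0,"y":0,"z":-6,"twist":0},{"x":0,"y":0,"z":-10,"twist":0},{"x":0,"y":0,"z":-13,"twist":0},{"x":0,"y":0,"z":-15,"twist":0},{"x":0,"y":0,"z":-15,"twist":0}]' 0; python3 -c "
from h import *
go((.566,.14,.16,195))
c,p,d=snap('scene')
for m in blob(p,(20,120,80),(35,255,255))[:5]:
    P=cloud(c,d,m); v,u=np.nonzero(m); print(m.sum(),u.mean(),v.mean(),np.round(np.median(P,0),3),round(P[:,2].max(),3))
"
```

```text
time_s: 14.87
tool_pos: [0.4567, 0.3542, 0.023]
orientation: [179.9, 0.1, -177.5]
force: [-2.3, -3.1, 10.2]
grip_width: 0.0396
grasp_force: 41.4
time_s: 15.87
tool_pos: [0.4583, 0.3556, 0.1771]
orientation: [179.7, 0.4, -177.5]
force: [0.6, 0.8, 0.8]
grip_width: 0.0851
grasp_force: 0.0
t 15.87 pos [0.4583 0.3556 0.1771] [ 179.68    0.38 -177.47] F [0.6 0.8 0.8] w 0.0851 g 0.0
(0.566, 0.14, 0.16, 195) -> [ -9.8  -22.02   1.65] twist -0.218
265 319.82264150943394 266.3924528301887 [0.587 0.038 0.008] 0.018
169 444.6094674556213 192.49704142011834 [0.581 0.354 0.064] 0.069
153 231.80392156862746 226.75816993464053 [ 0.391 -0.068  0.008] 0.011
150 409.03333333333336 162.91333333333333 [0.459 0.353 0.064] 0.068
68 90.36764705882354 294.79411764705884 [ 0.53  -0.376  0.115] 0.13
```

```bash
python3 -m creep '[{"x":-13,"y":-27,"z":0.5,"twist":-0.22},{"x":-13,"y":-27,"z":0.5,"twist":-0.22},{"x":-13,"y":-27,"z":0.5,"twist":-0.22},{"x":-13,"y":-27,"z":0.5,"twist":-0.22},{"x":-13,"y":-27,"z":0.5,"twist":-0.22},{"x":-13,"y":-27,"z":0.5,"twist":-0.22},{"x":-13,"y":-27,"z":0.5,"twist":-0.22},{"x":-13,"y":-27,"z":0.5,"twist":-0.22},{"x":-13,"y":-27,"z":0.5,"twist":-0.22},{"x":-13,"y":-27,"z":0.5,"twist":-0.22},{"x":-13,"y":-27,"z":0.5,"twist":-0.22}]'; python3 - <<'E'
from h import *
np.set_printoptions(precision=4,suppress=True)
go((.566,.0915,.16,195))
c,p,d=snap("wrist","w3.png")
hs=cv2.cvtColor(p,cv2.COLOR_RGB2HSV)
P=cloud(c,d,np.ones_like(d,bool)); m=(d>0)
v,u=np.nonzero(m); 
ok=(np.hypot(P[:,0]-.566,P[:,1]-.092)<.12)
Hh=hs[v,u]
b=ok&(P[:,2]>.046)&(P[:,2]<.056)&(Hh[:,2]<110); print("bar",b.sum(),rect(P[b]),np.median(P[b],0))
o=ok&(P[:,2]>.002)&(P[:,2]<.012)&(Hh[:,0]>5)&(Hh[:,0]<30)&(Hh[:,1]>120); print("plate",o.sum(),rect(P[o]),np.median(P[o,2]))
k=ok&(P[:,2]>.0115)&(P[:,2]<.02)&(Hh[:,0]>14)&(Hh[:,1]>90)&(np.hypot(P[:,0]-.588,P[:,1]-.0095)<.025); print("knuckle top",k.sum(),rect(P[k]))
print([ (round(r["score"],2),r["centre"],atz(c,r["centre"],.008)) for r in ctrl.place_of("cover_knuckle","wrist")[:2]])
E
```

```text
time_s: 16.83
tool_pos: [0.597, 0.0914, 0.1654]
orientation: [179.9, -0.1, -164.8]
force: [0.0, 0.5, 0.7]
grip_width: 0.0856
grasp_force: 0.0
t 16.83 pos [0.597  0.0914 0.1654] [ 179.95   -0.11 -164.77] F [0.  0.5 0.7] w 0.0856 g 0.0
(0.566, 0.0915, 0.16, 195) -> [2.99 0.82 0.54] twist 0.004
bar 2071 (array([568.8,  92.8]), array([88.3, 13.5]), 14.9) [0.5655 0.092  0.0502]
plate 25208 (array([571.9,  82.8]), array([149.6, 160.5]), 15.11) 0.004553979185394824
knuckle top 473 (array([590.4,  11.9]), array([29.2, 13.1]), 14.62)
[(0.74, [628.4, 285.2], array([[0.5834, 0.3836, 0.008 ]])), (0.57, [235.5, 186.2], array([[0.5889, 0.0128, 0.008 ]]))]
```

View pics/w3.png

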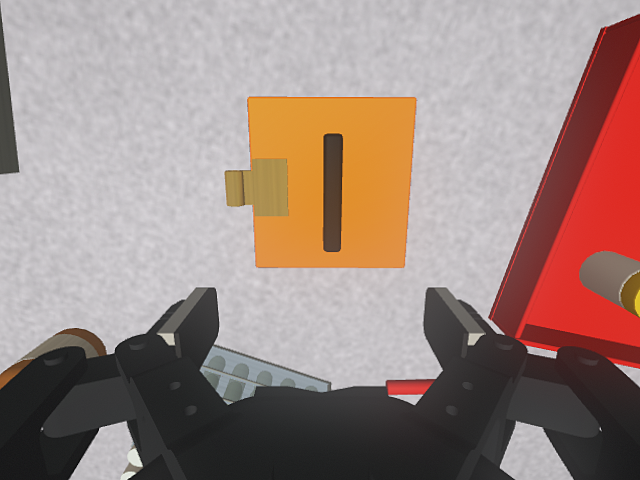

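The picture shows the orange cover with its bar at (333,192) and knuckle at (237,188), square to the tool. I centre on the bar and descend.

```bash
python3 -c "
from h import *
go((.5675,.092,.0195,195))"
python3 -m creep '[{"x":1.5,"y":0.4,"z":0,"twist":0},{"x":2.8,"y":0.7,"z":2,"twist":0},{"x":2.8,"y":0.7,"z":5,"twist":0},{"x":2.8,"y":0.7,"z":8,"twist":0},{"x":2.8,"y":0.7,"z":11,"twist":0},{"x":2.8,"y":0.7,"z":13.5,"twist":0},{"x":2.8,"y":0.7,"z":14.5,"twist":0},{"x":2.8,"y":0.7,"z":14.5,"twist":0},{"x":2.8,"y":0.7,"z":14.5,"twist":0}]'; python3 -c "
from h import *
go((.5675,.092,.0195,195))"
```

```text
t 16.93 pos [0.5972 0.092  0.166 ] [ 1.7995e+02 -5.0000e-02 -1.6469e+02] F [1.2 0.4 0.4] w 0.0856 g 0.0
(0.5675, 0.092, 0.0195, 195) -> [ 2.85  0.77 14.65] twist 0.005
time_s: 17.68
tool_pos: [0.5692, 0.0902, 0.0221]
orientation: [180.0, -0.0, -164.8]
force: [0.5, -0.0, 1.2]
grip_width: 0.0856
grasp_force: 0.0
t 17.68 pos [0.5692 0.0902 0.0221] [ 180.    -0.  -164.8] F [ 0.5 -0.   1.2] w 0.0856 g 0.0
(0.5675, 0.092, 0.0195, 195) -> [0.11 0.22 0.26] twist 0.004
```

```bash
python3 -m creep '[{"x":0.1,"y":0.2,"z":0.2,"twist":0},{"x":0.1,"y":0.2,"z":0.2,"twist":0},{"x":0.1,"y":0.2,"z":0.2,"twist":0},{"x":0.1,"y":0.2,"z":0.2,"twist":0},{"x":0.1,"y":0.2,"z":0.2,"twist":0},{"x":0.1,"y":0.2,"z":0.2,"twist":0},{"x":0.1,"y":0.2,"z":0.2,"twist":0},{"x":0.1,"y":0.2,"z":0.2,"twist":0},{"x":0.1,"y":0.2,"z":0.2,"twist":0},{"x":0.1,"y":0.2,"z":0.2,"twist":0},{"x":0.1,"y":0.2,"z":0.2,"twist":0},{"x":0.1,"y":0.2,"z":0.2,"twist":0}]' 1 90; python3 -c "
from h import *
go()"
```

```text
time_s: 18.68
tool_pos: [0.568, 0.0913, 0.0202]
orientation: [180.0, 0.0, -164.9]
force: [-0.9, 0.1, 6.3]
grip_width: 0.0122
grasp_force: 89.0
t 18.68 pos [0.568  0.0913 0.0202] [ 1.7999e+02  5.0000e-02 -1.6486e+02] F [-0.9  0.1  6.3] w 0.0122 g 89.0
```

```bash
python3 -m creep '[{"x":0,"y":0,"z":-0.5,"twist":0},{"x":0,"y":0,"z":-1.5,"twist":0},{"x":0,"y":0,"z":-3,"twist":0},{"x":0,"y":0,"z":-5,"twist":0},{"x":0,"y":0,"z":-7.5,"twist":0},{"x":0,"y":0,"z":-10,"twist":0},{"x":0,"y":0,"z":-12,"twist":0},{"x":0,"y":0,"z":-13,"twist":0},{"x":0,"y":0,"z":-13,"twist":0}]'; python3 -c "
from h import *
go((.535,-.21,.15,188.3))"
```

```text
time_s: 19.43
tool_pos: [0.569, 0.0911, 0.1524]
orientation: [-180.0, 0.3, -164.9]
force: [0.9, 0.6, -2.9]
grip_width: 0.0126
grasp_force: 87.8
t 19.43 pos [0.569  0.0911 0.1524] [-180.      0.26 -164.87] F [ 0.9  0.6 -2.9] w 0.0126 g 87.8
(0.535, -0.21, 0.15, 188.3) -> [ 11.14 -28.18   0.19] twist 0.119
```

```bash
python3 -m creep '[{"x":1,"y":-2.5,"z":0,"twist":0.03},{"x":2.2,"y":-5.6,"z":0,"twist":0.06},{"x":3.4,"y":-8.6,"z":0,"twist":0.09},{"x":4.6,"y":-11.6,"z":0,"twist":0.12},{"x":5.8,"y":-14.6,"z":0,"twist":0.12},{"x":7,"y":-17.6,"z":0,"twist":0.12},{"x":8.2,"y":-20.6,"z":0,"twist":0.12},{"x":9.4,"y":-23.6,"z":0,"twist":0.12},{"x":10.4,"y":-26.4,"z":0,"twist":0.12},{"x":11.1,"y":-28.2,"z":0,"twist":0.12},{"x":11.1,"y":-28.2,"z":0,"twist":0.12},{"x":11.1,"y":-28.2,"z":0,"twist":0.12}]';python3 -m creep '[{"x":0,"y":0,"z":0,"twist":0},{"x":0,"y":0,"z":0,"twist":0},{"x":0,"y":0,"z":0,"twist":0}]'; cat > meas.py <<'E'
from h import *
import sys
np.set_printoptions(precision=2,suppress=True)
go()
s=ctrl.state(); c,p,d=snap("wrist",sys.argv[1] if len(sys.argv)>1 else None)
hs=cv2.cvtColor(p,cv2.COLOR_RGB2HSV)
m=(d>0); v,u=np.nonzero(m); W=cloud(c,d,m); H=hs[v,u]
a=np.radians(188.3); X=np.array([np.cos(a),np.sin(a),0]);Y=np.array([-np.sin(a),np.cos(a),0]);Z=np.array([0,0,1.])
O=np.array([.556,-.362,.11]); Q=(W-O)@np.c_[X,Y,Z]*1000   # mm, nominal hinge frame
br=(H[:,0]>=12)&(H[:,0]<=32)&(H[:,1]>60)
np.savez("/tmp/q.npz",Q=Q,br=br,u=u,v=v)
def cyl(S,name):
    # fit tube axis: line with radius 8, from visible surface
    from scipy.optimize import least_squares
    def f(t):
        # axis: y=t0+t1*x, z=t2+t3*x
        x=S[:,0]; return np.hypot((S[:,1]-t[0]-t[1]*x)/np.sqrt(1+t[1]**2),S[:,2]-t[2]-t[3]*x)-8
    r=least_squares(f,[np.median(S[:,1]),0,S[:,2].max()-8,0],loss='soft_l1',f_scale=.7)
    t=r.x; xm=np.percentile(S[:,0],[1,99]); print(name,len(S),"x",xm,"mid",xm.mean(),"y at mid",t[0]+t[1]*xm.mean(),"z",t[2]+t[3]*xm.mean(),"yaw",np.degrees(t[1]),"pitch",np.degrees(t[3]),"rms",np.sqrt(np.mean(f(t)**2)))
    return t,xm
B=br&(abs(Q[:,0])<50)&(Q[:,1]>-12)&(Q[:,1]<6)&(abs(Q[:,2])<16)
for sg in(-1,1): 
    S=Q[B&(sg*Q[:,0]>0)]; 
    if len(S)>30: cyl(S,"fixed%+d"%sg)
if B.sum()>50: cyl(Q[B],"both")
# cover knuckle predicted from tcp
R=Ro.from_euler('xyz',s["orientation"],degrees=True).as_matrix(); th=R@np.array([0,-.084,.0122])+s["tool_pos"]; k=(th-O)@np.c_[X,Y,Z]*1000; print("pred knuckle",k)
C=br&(abs(Q[:,0]-k[0])<18)&(abs(Q[:,1]-k[1]-2)<8)&(abs(Q[:,2]-k[2])<14)
if C.sum()>50: cyl(Q[C],"cover")
E
python3 meas.py w4.png
```

```text
time_s: 20.43
tool_pos: [0.5327, -0.2116, 0.148]
orientation: [180.0, -0.2, -171.9]
force: [0.1, 0.1, -2.6]
grip_width: 0.0126
grasp_force: 88.0
time_s: 20.68
tool_pos: [0.5343, -0.2085, 0.149]
orientation: [180.0, -0.0, -171.6]
force: [0.3, 0.3, -1.7]
grip_width: 0.013
grasp_force: 88.0
t 20.68 pos [ 0.53 -0.21  0.15] [ 179.96   -0.04 -171.6 ] F [ 0.3  0.3 -1.7] w 0.013 g 88.0
fixed-1 1261 x [-38.29 -16.67] mid -27.480952387925235 y at mid 4.370915297802666 z -1.3372170326760884 yaw 1.3407434139560033 pitch 1.8010533866973766 rms 1.002258525815506
fixed+1 1535 x [19.61 41.04] mid 30.324580860386053 y at mid 4.246415127011129 z -1.5484278495743518 yaw 0.9308088600954505 pitch 0.8397413132323258 rms 0.8845564202659225
both 2796 x [-37.76  40.97] mid 1.6046769788915611 y at mid 4.303652120530164 z -1.4492805623307803 yaw -0.0657753001169855 pitch -0.1433771494967363 rms 0.9621275059806782
pred knuckle [ -0.84 -71.01  26.78]
cover 1735 x [-16.91  12.85] mid -2.0334291463465517 y at mid -71.26642397381556 z 25.155737478336768 yaw -2.1287540087760526 pitch 0.06077139014460882 rms 1.2028293841452258
```

View pics/w4.png

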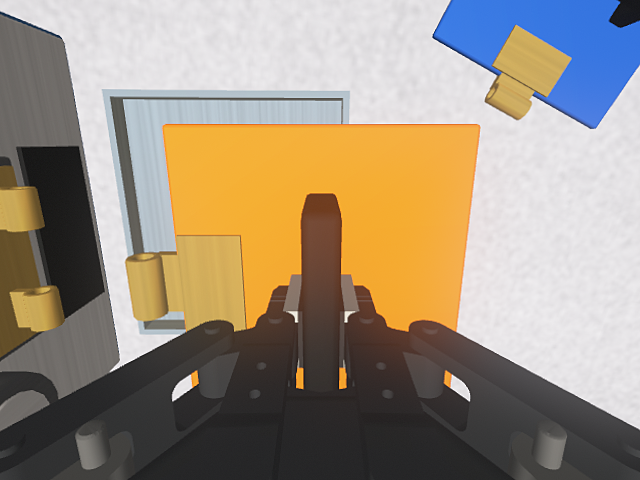

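The view shows the cover held, its knuckle at (145,285), and the fixed knuckles at (20,208) and (38,308). I go to the standoff at hinge height and measure again.

```bash
python3 -m creep '[{"x":0.1,"y":-0.7,"z":0.6,"twist":0},{"x":0.2,"y":-1.4,"z":1.2,"twist":0},{"x":0.3,"y":-2.1,"z":1.8,"twist":0},{"x":0.35,"y":-2.8,"z":2.3,"twist":0},{"x":0.35,"y":-3.5,"z":2.6,"twist":0},{"x":0.35,"y":-3.8,"z":2.65,"twist":0},{"x":0.35,"y":-3.8,"z":2.65,"twist":0},{"x":0.35,"y":-3.8,"z":2.65,"twist":0},{"x":0.35,"y":-3.8,"z":2.65,"twist":0},{"x":0.35,"y":-3.8,"z":2.65,"twist":0}]'
cat >> meas.py <<'E'
# tube ends/shape via tighter cuts, plate yaw
kk=cyl(Q[C&(Q[:,1]<k[1]+5)],"cover tight")
hs0=(H[:,0]>=5)&(H[:,0]<=19)&(H[:,1]>150)&(Q[:,1]<k[1])&(Q[:,1]>k[1]-160)&(abs(Q[:,0])<90)
pl=Q[hs0&(abs(Q[:,2]-k[2]+3)<6)]; A=np.c_[pl[:,:2],np.ones(len(pl))]; co=np.linalg.lstsq(A,pl[:,2],rcond=None)[0]; print("plate tilt deg along x,y",np.degrees(co[:2]),len(pl))
E
python3 meas.py w5.png; python3 -c "
from h import *
b=cv2.imread('pics/w5.png');cv2.imwrite('pics/w5c.png',cv2.resize(b[120:420,0:330],(792,720)[:2],interpolation=cv2.INTER_CUBIC)[:600])"
```

```text
time_s: 21.57
tool_pos: [0.5364, -0.2478, 0.1233]
orientation: [180.0, 0.0, -171.7]
force: [0.2, 0.1, -2.7]
grip_width: 0.0128
grasp_force: 88.1
t 21.57 pos [ 0.54 -0.25  0.12] [ 179.99    0.03 -171.7 ] F [ 0.2  0.1 -2.7] w 0.0128 g 88.1
fixed-1 1528 x [-38.   -16.58] mid -27.289542989689835 y at mid 4.336760883011861 z -1.4858734299814715 yaw 3.0110629454539564 pitch 2.5877683566852863 rms 1.048892387685603
fixed+1 1883 x [19.86 41.2 ] mid 30.531870807749133 y at mid 4.215242733545631 z -1.5960358937519121 yaw 1.6061583539994602 pitch 1.353420628525513 rms 0.8573533850159559
both 3411 x [-37.79  41.11] mid 1.6567403603112005 y at mid 4.265162642416421 z -1.5518661065217738 yaw -0.021548847148334306 pitch -0.02314125337431519 rms 0.9952861794383064
pred knuckle [  2.89 -31.86   1.11]
cover 1740 x [-12.96  16.56] mid 1.7983503300600452 y at mid -32.09779636018841 z -0.5234204840123393 yaw -1.9342760419379623 pitch 0.191694583842895 rms 1.2090344200756276
cover tight 1627 x [-12.98  16.55] mid 1.7849409200291504 y at mid -32.09133884404294 z -0.5252529773106611 yaw -2.099101713712514 pitch 0.09365608176843077 rms 1.2436878820769255
plate tilt deg along x,y [-0.1   0.09] 45431
```

View pics/w5c.png

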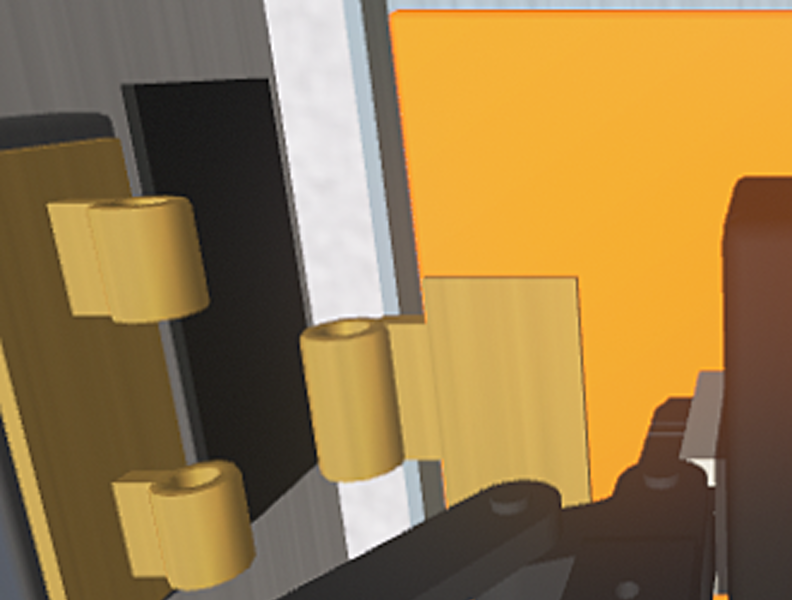

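The crop shows the cover knuckle at (352,400) level with the fixed knuckles at (150,260) and (203,525), centred on the gap. I check the plate's yaw from its edge before the final advance.

```bash
python3 - <<'E'
from h import *
q=np.load("/tmp/q.npz");Q=q["Q"];u,v=q["u"],q["v"]
p=cv2.cvtColor(cv2.imread("pics/w5.png"),cv2.COLOR_BGR2HSV)[v,u]
o=(p[:,0]>=5)&(p[:,0]<=19)&(p[:,1]>150)&(abs(Q[:,2]+4)<7)&(Q[:,1]<-30)
S=Q[o]
def edge(lo,hi,ax,f):
    xs=np.arange(lo,hi,2.); ys=[f(S[(abs(S[:,ax]-x)<1)][:,1-ax]) for x in xs]
    k=np.polyfit(xs,ys,1); r=np.array(ys)-np.polyval(k,xs); g=abs(r)<1; k=np.polyfit(xs[g],np.array(ys)[g],1); return np.degrees(k[0]),np.polyval(k,0),g.sum()
print("+y edge, x>18",edge(24,70,0,np.max)); print("+x side",edge(-110,-60,1,np.max)); print(S.min(0),S.max(0))
# tube apex line (highest z per x) and front-most line
br=q["br"]
for n,(a,b,y0) in {"cover":(-11,15,-32),"f-":(-37,-18,4.3),"f+":(21,40,4.3)}.items():
    T=Q[br&(abs(Q[:,1]-y0)<9)&(Q[:,0]>a)&(Q[:,0]<b)]
    xs=np.arange(a+1,b-1,2.); zt=[np.percentile(T[abs(T[:,0]-x)<1.2][:,2],97) for x in xs]; yf=[np.percentile(T[abs(T[:,0]-x)<1.2][:,1],3) for x in xs]; yb=[np.percentile(T[(abs(T[:,0]-x)<1.2)&(T[:,2]>4)][:,1],50) for x in xs]
    print(n,"top z",np.round(np.median(zt),2),"slope",np.round(np.degrees(np.polyfit(xs,zt,1)[0]),2),"front y",np.round(np.median(yf),2),"slope",np.round(np.degrees(np.polyfit(xs,yf,1)[0]),2),"ytop",np.median(yb))
E
```

```text
+y edge, x>18 (np.float64(0.2037706679954227), np.float64(-46.78901741714943), np.int64(23))
+x side (np.float64(-0.11456619952465984), np.float64(75.87439225095093), np.int64(25))
[ -59.73632574 -185.6251729    -8.14008784] [ 76.1420605  -30.58510244   2.97976078]
cover top z 8.02 slope 0.07 front y -40.41 slope -0.56 ytop -33.71482276942673
f- top z 6.75 slope -0.13 front y -3.96 slope 0.33 ytop 2.5607378069163205
f+ top z 6.96 slope 0.87 front y -4.16 slope 0.1 ytop 2.4476117908998765
```

```bash
python3 -m creep '[{"x":0,"y":-0.3,"z":0.1,"twist":0},{"x":0,"y":-0.7,"z":0.1,"twist":0},{"x":0,"y":-1.1,"z":0.1,"twist":0},{"x":0,"y":-1.5,"z":0.1,"twist":0},{"x":0,"y":-1.8,"z":0.1,"twist":0},{"x":0,"y":-2.1,"z":0.1,"twist":0},{"x":0,"y":-2.4,"z":0.1,"twist":0},{"x":0,"y":-2.7,"z":0.1,"twist":0},{"x":0,"y":-3,"z":0.1,"twist":0},{"x":0,"y":-3.2,"z":0.1,"twist":0},{"x":0,"y":-3.4,"z":0.1,"twist":0},{"x":0,"y":-3.5,"z":0.1,"twist":0}]';python3 -m creep '[{"x":0,"y":0,"z":0,"twist":0},{"x":0,"y":0,"z":0,"twist":0},{"x":0,"y":0,"z":0,"twist":0},{"x":0,"y":0,"z":0,"twist":0}]'
python3 meas.py w6.png
cat > cmp.py <<'E'
from h import *
q=np.load("/tmp/q.npz");Q=q["Q"];br=q["br"]; 
for n,(a,b) in {"cover":(-11,15),"f-":(-37,-18.5),"f+":(21.5,40)}.items():
    T=Q[br&(abs(Q[:,1]-3)<10)&(Q[:,0]>a)&(Q[:,0]<b)&(abs(Q[:,2])<14)]
    xs=np.arange(a+1,b-1,2.); zt=[np.percentile(T[abs(T[:,0]-x)<1.2][:,2],97) for x in xs]; F=T[T[:,2]>3]
    ap=[np.median(T[(abs(T[:,0]-x)<1.2)&(T[:,2]>z-.6)][:,1]) for x,z in zip(xs,zt)]
    yf=[np.percentile(T[abs(T[:,0]-x)<1.2][:,1],3) for x in xs]
    print(n,len(T),"ztop",np.round(np.median(zt),2),"yapex",np.round(np.median(ap),2),"front",np.round(np.median(yf),2))
# gap along x at tube tops
T=Q[br&(abs(Q[:,1]-3)<5)&(Q[:,2]>2)&(Q[:,2]<10)]; h,e=np.histogram(T[:,0],np.arange(-42,46,1)); print("x empty bins",e[:-1][h<5])
E
python3 cmp.py; python3 -c "
from h import *
b=cv2.imread('pics/w6.png');cv2.imwrite('pics/w6c.png',cv2.resize(b[140:360,0:260],(709,600),interpolation=cv2.INTER_CUBIC))"
```

```text
time_s: 22.62
tool_pos: [0.5411, -0.2832, 0.122]
orientation: [-180.0, -0.0, -171.7]
force: [-0.4, -0.2, -2.3]
grip_width: 0.0126
grasp_force: 88.1
time_s: 22.95
tool_pos: [0.5412, -0.2826, 0.122]
orientation: [180.0, -0.0, -171.7]
force: [0.9, 0.6, -2.6]
grip_width: 0.0127
grasp_force: 88.1
t 22.95 pos [ 0.54 -0.28  0.12] [ 179.99   -0.   -171.72] F [ 0.9  0.6 -2.6] w 0.0127 g 88.1
fixed-1 1969 x [-28.9   -0.19] mid -14.544201086161138 y at mid 3.1160990489348475 z -1.9020626440505746 yaw -7.23262368794932 pitch -2.3554757880287354 rms 1.7695353321908296
fixed+1 3514 x [ 0.4  41.26] mid 20.830021638425592 y at mid 3.088196471592335 z -1.9277333173441829 yaw 4.400427864127989 pitch 1.5324676379810336 rms 1.9548197168243306
both 5483 x [-27.59  41.16] mid 6.785288150046567 y at mid 2.8534837461614813 z -2.012701785793177 yaw 1.2731704252252256 pitch 0.3517417699642413 rms 2.024656878680982
pred knuckle [ 3.22  3.31 -0.18]
cover 1843 x [-12.94  20.98] mid 4.021083030897809 y at mid 3.2648793308180344 z -1.8252715742507133 yaw 0.32628934773621693 pitch 0.21241787229792683 rms 1.144718342334591
cover tight 1713 x [-12.99  20.96] mid 3.9871509053790533 y at mid 3.2503951312830384 z -1.8282074073563253 yaw 0.1696117789243311 pitch 0.18547272875195803 rms 1.1661704332457097
plate tilt deg along x,y [-0.22  0.26] 45741
cover 2203 ztop 6.79 yapex 2.69 front -6.26
f- 842 ztop 6.77 yapex 4.37 front -3.77
f+ 1707 ztop 6.97 yapex 3.7 front -3.95
x empty bins [-42 -41 -40 -39 -38 -37 -36 -35 -34 -33 -16 -15  17  18  42  43  44]
```

View pics/w6c.png

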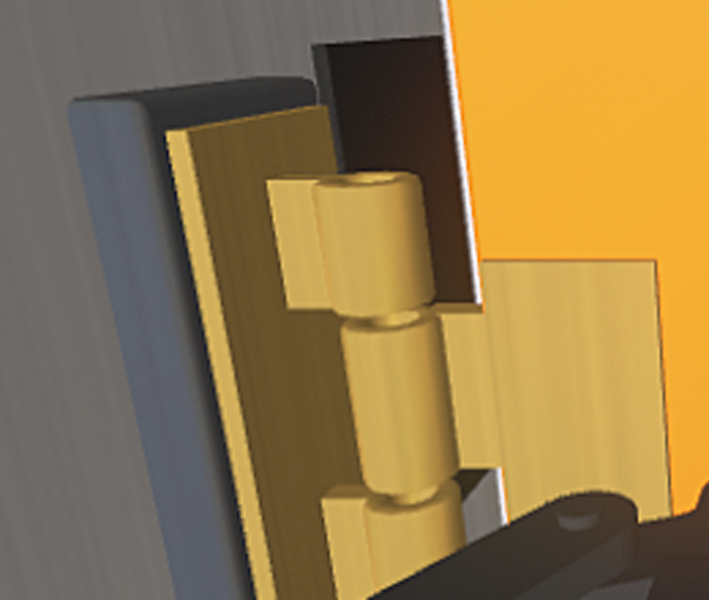

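The crop shows the cover knuckle (400,405) sitting between the fixed knuckles (372,245) and (413,520) with a gap at each end. It is about 1.2 mm short in y, so I make a last small advance.

```bash
python3 -m creep '[{"x":0,"y":-0.06,"z":-0.02,"twist":0},{"x":0,"y":-0.12,"z":-0.02,"twist":0},{"x":0,"y":-0.12,"z":-0.02,"twist":0},{"x":0,"y":-0.12,"z":-0.02,"twist":0},{"x":0,"y":-0.12,"z":-0.02,"twist":0},{"x":0,"y":-0.12,"z":-0.02,"twist":0},{"x":0,"y":-0.12,"z":-0.02,"twist":0},{"x":0,"y":-0.12,"z":-0.02,"twist":0}]'
python3 meas.py w7.png|grep -v fixed; python3 cmp.py; sleep 0; python3 -c "
from h import *
for i in range(3):
    ctrl.snapshot('wrist'); s=ctrl.state(); print(np.round(s['tool_pos'],4),np.round(s['force'],1),np.round(s['orientation'],2))"
```

```text
time_s: 23.67
tool_pos: [0.5413, -0.2841, 0.1222]
orientation: [-180.0, -0.0, -171.7]
force: [-0.2, -0.5, -2.9]
grip_width: 0.0129
grasp_force: 88.1
t 23.67 pos [ 0.54 -0.28  0.12] [-180.     -0.01 -171.73] F [-0.2 -0.5 -2.9] w 0.0129 g 88.1
both 5522 x [-26.89  42.56] mid 7.834598686154095 y at mid 3.4432196079918778 z -1.9717589282707995 yaw -0.36752810298333977 pitch -0.00023608475694094133 rms 2.3192919481026997
pred knuckle [3.34 4.75 0.05]
cover 1845 x [-12.7   20.91] mid 4.102657029484059 y at mid 4.631323834954981 z -1.6736745419010501 yaw -0.5114547950373658 pitch -0.021738547289765695 rms 1.1057844803943968
cover tight 1706 x [-12.74  20.88] mid 4.07129631152616 y at mid 4.585586568490517 z -1.6752113586788298 yaw -1.1028072079944793 pitch -0.09092743563238813 rms 1.1221002840964656
plate tilt deg along x,y [-0.22  0.27] 45697
cover 2342 ztop 6.91 yapex 4.21 front -6.31
f- 789 ztop 6.79 yapex 4.08 front -3.67
f+ 1687 ztop 7.02 yapex 3.62 front -3.99
x empty bins [-42 -41 -40 -39 -38 -37 -36 -35 -34 -33 -32 -16 -15  18  42  43  44]
[ 0.5413 -0.284   0.1223] [ 0.3  1.  -2.5] [-180.     -0.   -171.73]
[ 0.5413 -0.284   0.1223] [-0.3 -0.4 -3.3] [-180.     -0.   -171.73]
[ 0.5413 -0.2841  0.1222] [ 0.   0.5 -2. ] [-1.8000e+02 -1.0000e-02 -1.7173e+02]
```

The holes line up to within about 0.4 mm. The wrist feels only the cover's weight and the pose is steady, so I hand in.

```bash
python3 -c "
from cell import ctrl
print(ctrl.sign_off())"
```

```text
the job is handed in; nothing more can be done
None
```

I handed the job in at about 24 s: both jars stand upright in the red tote, and the arm holds the orange cover still with its knuckle between the hinge knuckles, lined up to about 0.4 mm by the wrist camera and with only the cover's own weight on the wrist.

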